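# Set a crosscut jig to its middle length stop

### The arm

A 6-joint arm with a two-finger parallel gripper is mounted at the origin on a cart in front of the work surface, level with it; the furniture and walls round the work are solid. World frame = base frame: x ahead of the robot, y to its left, z up, the work surface at z = 0. Lengths are in mm, angles in rad, forces in N, time in s.
With the tool pointing down it reaches from about 275 to 975 mm from the base axis. Payload 8.4 kg.
Tool frame: the origin (TCP) lies at the centre of the arm's flange, where the gripper is bolted on; the fingertips stand robot.finger_overhang ahead of it and the grasp point (between the pads) lies 171 mm ahead of it (robot.finger_overhang is the distance from the TCP to the fingertips, in mm); z points along the fingers, y is the line along which they close (so a half turn about z gives the same grasp; the last joint's range is limited). The gripper opens to 92 mm and grips with 3 to 60 N. Pads are 20 mm wide; open, the fingers measure 128 mm over their backs; the gripper's body (75 mm by 189 mm) begins 69 mm behind the grasp point.
Start: joints at [-1.211, 0.353, 1.633, -0, 1.155, -0.002], TCP at [221.223, -584.542, 404.683] pointing down, gripper open.
Joint ranges: [-2.63, 2.63], [-0.92, 2.1], [0.06, 2.66], [-1.3, 4.44], [0, 2.69], [-3.02, 3.02]. Speed limits (rad/s): [2.22, 2.22, 2.79, 3.14, 3.14, 3.14].

### API

Orientations are given as a rotation vector (axis times angle).
In Python, from rig import telemetry, cams, robot gives the robot as it stands.
- The arm moves only by the tool arm_command, never from a script. Its arguments are lists of equal length, an entry for each row: "dp": the shift along the tool's x, y, z in mm, a list of three; "angular": the turn, a rotation vector about the tool's x, y, z in rad, a list of three; "claw": the opening, from 0 (shut) to 1 (fully open). A call has exactly 8 rows; each row shifts and turns the commanded pose from where the row before left it, along the tool's axes as they then stand; what a row does not reach is not made up. A row lasts 1/12 s, in which the tool goes at most 41.7 mm and 7.16 degrees, less where a joint would pass 70% of its speed; a pose out of reach is approached as far as the arm can. A call is refused whole if a number of a shift passes 41.7 or a number of a turn 0.125, either way. A call with a gripper value outside its range is refused whole. The fingers move at their own pace and stop on an object; "grip_force" is the grip in N (left out, the last holds). Time passes only in rows, so rows that do not move let the fingers close, or fill a call up. It gives the time, the measured TCP pose, the force, the opening and the grip force at its end, in the units of the state.
- telemetry.get_state(): the state, without advancing time (a new reading comes with each control period).
- cams.camera(name): name is "scene" or "side" or "wrist"; returns (picture, depth): 384x512x3 uint8, red, green, blue; 384x512 float32, mm along the optical axis (not along the pixel's ray), 0 where there is no reading.
- cams.get_calibration(name): a dict with "fovy" (degrees; the focal length in pixels is half the picture's height over the tangent of half this angle, whatever the lens; pixels are square), "cx", "cy" (the principal point, pixels), "R" (3x3) and "t" (3): a world point X has camera coordinates R X + t; the wrist camera has in their place "hand_eye" (4x4, takes a point from camera to tool coordinates, whose origin is the TCP and whose axes are the flange's). Camera axes: x right, y down, z forward; pixel columns grow to the right and rows downward; lengths in mm; the calibration is good to about 2 mm. A picture is of the moment at which its call begins: read the wrist's pose just before it. get_calibration takes no time and is no camera call.
- robot.job_done(): hands the job in; it is judged then, once.
The state is a dict: "clock": time; "q": joint angles; "dq": joint speeds; "joint_efforts": joint torques, N m; "tcp_pos": TCP position; "tcp_rot": TCP orientation; "force": force on the tool from outside, world axes, zero at the start; "torque": the same for the moment, N m; "finger_gap": finger opening in mm; "finger_force": force on a finger pad.
Only numpy, scipy, OpenCV 4.12 (cv2) and the standard library are available. Lean on these libraries where they do the work, as an engineer would, in place of code of your own. Each camera call takes 0.05 s, during which the arm holds its last target. There are 200 camera calls.

### The job

Set the crosscut jig for its middle length: with the fingertips, tip the middle one of the three flip stops forward over the fence so that it hangs down in front of it, then slide the loose board, with light pushes only and never lifting it, flat against the fence and along it to the left until its left end rests against that stop. Do not shift any stop along its track, leave the other two stops parked upright, and do not disturb the slip, offcut, try square and plane that lie around.

Things in the scene. Friction and masses are not known exactly. Their poses are not given: they have to be found in the camera images.
- jig: Crosscut jig fixed to the bench. Origin at the foot of the fence's front face, mid length, at bench height; x away from the robot, square to the fence, y along the fence to the left. Base board x -180 to 45, y -240 to 240 mm, top z = 18 mm. Fence x 0 to 26 mm, top z = 54 mm, with a track to z = 64 mm. Saw kerf at y = -100 mm; left of it three alike flip stops on the track, 65 mm or more apart.
- flip_mid (a joint): Hinge of the middle stop's blade: 0 parked upright, pi hanging down in front of the fence. Pin along the fence at jig x -6, z 75 mm. Pushed at its foot from behind, towards the robot, the blade tips with under 1 N, passes balance at about 0.4 rad, then falls forward by itself and stays; short of that it falls back. Down, it ends 3 mm above the base and spans jig x -4 to -52 mm.
- flip_near (a joint): The same hinge of the stop nearest the kerf (the right one); it stays parked at 0.
- flip_far (a joint): The same hinge of the stop farthest from the kerf (the left one); it stays parked at 0.
- mid_toe (a point): Middle of the end face of the middle blade's foot. The blade is an L of 10 mm aluminium (10 mm along the fence); parked, it stands up to z = 129 mm and its foot (z 107 to 129 mm) points away from the robot, its end face 40 mm behind the fence's front face and looking away from the robot. Moves with the blade.
- near_toe (a point): The same point of the near stop's blade.
- far_toe (a point): The same point of the far stop's blade.
- mid_face (a point): Where the board's left end belongs: in the plane of the right-hand (kerf side) face of the middle blade as it hangs down, 28 mm in front of the fence, 24 mm above the bench. It moves with the stop's shoe, not with the blade; its axes are the jig's.
- mid_shoe (a point): Middle of the locking knob (radius 12 mm, top at z = 90 mm, 22 mm left of the blade's middle) on the middle stop's shoe. The shoe is clamped on the track by friction: it withstands about 15 N along the track, more shifts it.
- near_shoe (a point): The same point of the near stop's shoe.
- far_shoe (a point): The same point of the far stop's shoe.
- board: Loose wooden workpiece, a plain board 164 x 100 x 15 mm, 0.11 to 0.23 kg, lying on the base board (underside z = 18 mm) in front of the fence, a little away from it and askew, its left end 35 to 110 mm right of the middle stop. Origin at the centre of its underside; x axis along its length to its left end, y axis towards the robot.
- board_left (a point): Middle of the board's left end face, half-way up.
- board_back (a point): Middle of the board's long edge that faces the fence, half-way up.
- slip: Mahogany slip, about 90 x 22 x 10 mm, lying on the left part of the base board; bystander. Origin at the centre of its underside.
- square: Try square with a wooden stock, about 106 x 189 x 15 mm, lying on the bench behind the fence; bystander. Origin at its underside.
- plane: Block plane, about 163 mm long and 58 mm high, on the bench behind the fence; bystander. Origin at its underside.
- offcut: Oak offcut, about 75 x 42 x 22 mm, on the bench to the left of the jig; bystander. Origin at the centre of its underside.

How it is judged:
By the outcome, as a careful person would: the job done as asked, in the order asked, and still so for the second after the job is handed in, with the robot touching nothing.
It also fails if it takes over 67 s, if anything falls off the work surface, if the arm or the gripper's body presses on something with over 40 N, if the wrist force passes 120 N, or if a joint passes its speed limit or range.

## Working session

There is one attempt and no reset: what is moved stays moved. The work goes in short steps, Python scripts to look and compute and a tool call to move; the robot and the scene stay as the last step left them, time stands still between calls to the robot, and variables do not carry over. Pictures are saved under pics/ and viewed, at most 10 in all, crops included, and the job is handed in when it is done.

Besides the shell and the picture viewer there is one more tool, called after "Emit:" as a command line: name --argument value ..., lists and objects as JSON in quotes. arm_command: Moves the arm, as the interface text tells. Its arguments: {"type":"object","properties":{"dp":{"type":"array"},"angular":{"type":"array"},"claw":{"type":"array"},"grip_force":{"type":"number"}},"required":["dp","angular","claw"]}

```bash
mkdir -p pics; ls
cat > h.py <<'E'
import numpy as np, cv2
from rig import telemetry, cams, robot
from scipy.spatial.transform import Rotation as Ro
def cal(n,st=None):
    c=cams.get_calibration(n); f=192/np.tan(np.radians(c['fovy'])/2)
    if 'R' in c: R=np.array(c['R']);t=np.array(c['t'])
    else:
        H=np.array(c['hand_eye']); st=st or telemetry.get_state()
        T=np.eye(4);T[:3,:3]=Ro.from_rotvec(st['tcp_rot']).as_matrix();T[:3,3]=st['tcp_pos']
        M=np.linalg.inv(T@H);R=M[:3,:3];t=M[:3,3]
    return f,c['cx'],c['cy'],R,t
def ray(C,u,v):
    f,cx,cy,R,t=C; d=R.T@np.array([(u-cx)/f,(v-cy)/f,1]); return -R.T@t,d
def onz(C,u,v,z):
    o,d=ray(C,u,v); return o+d*(z-o[2])/d[2]
def pt(C,D,u,v):
    o,d=ray(C,u,v); return o+d*D[int(round(v)),int(round(u))]
def proj(C,X):
    f,cx,cy,R,t=C; p=R@np.array(X)+t; return np.array([cx+f*p[0]/p[2],cy+f*p[1]/p[2]])
E
python3 - <<'E'
from h import *
s=telemetry.get_state();print(s, robot.finger_overhang)
for n in('scene','side'):
    p,d=cams.camera(n);cv2.imwrite(f'pics/{n}0.png',p[:,:,::-1]);np.save(n+'0.npy',d)
    C=cal(n);print(n,C[0],-C[3].T@C[4],C[3][2])
    big=cv2.resize(p[:,:,::-1],(800,600),interpolation=cv2.INTER_CUBIC);cv2.imwrite(f'pics/{n}0b.png',big)
E
```

```text
pics
{'clock': 0.0, 'q': array([-1.21139265e+00,  3.53623710e-01,  1.63414133e+00, -1.59448887e-05,
        1.15518361e+00, -2.36940511e-03]), 'dq': array([-2.19835803e-04, -8.55173214e-05,  1.15171193e-03,  1.60882001e-03,
       -1.74050236e-03, -1.30751394e-04]), 'joint_efforts': array([-1.34311278e-03, -5.93845046e+01, -3.34219623e+01,  6.96032471e-02,
        2.34172057e-02, -1.02635572e-04]), 'tcp_pos': array([ 221.13998925, -584.31534972,  403.97569844]), 'tcp_rot': array([-3.08902431e+00, -5.64948276e-01,  4.00596883e-04]), 'force': array([-0.16058868,  0.30285242, -0.89332241]), 'torque': array([-0.01031441,  0.04337797, -0.01379316]), 'finger_force': 0.0, 'finger_gap': 91.65660613590283} 190.1
scene 393.39632444828544 [ 56.54986873 706.46445309 757.45754438] [ 0.54984775 -0.5044362  -0.66574136]
side 427.76381812127875 [ 452.522653   1056.90700284  570.13013707] [ 0.14889295 -0.8666399  -0.47619972]
```

View pics/scene0b.png

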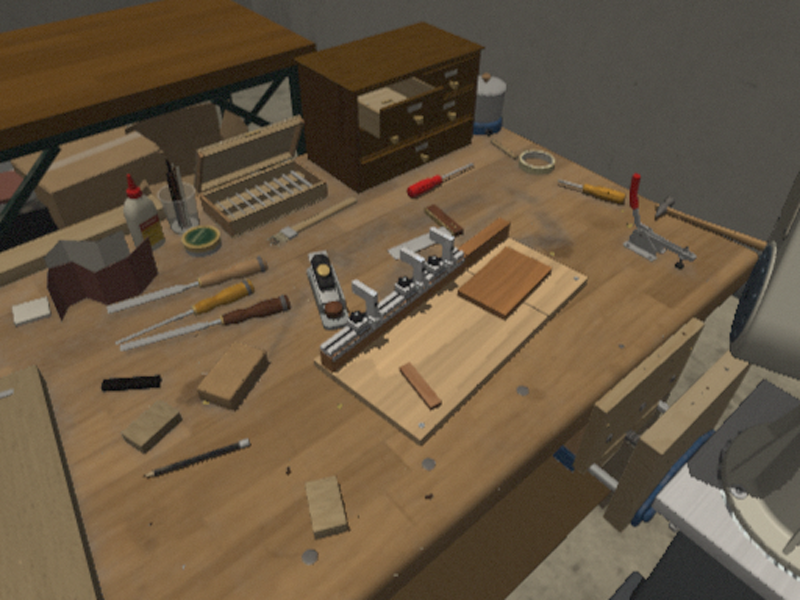

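View pics/side0b.png

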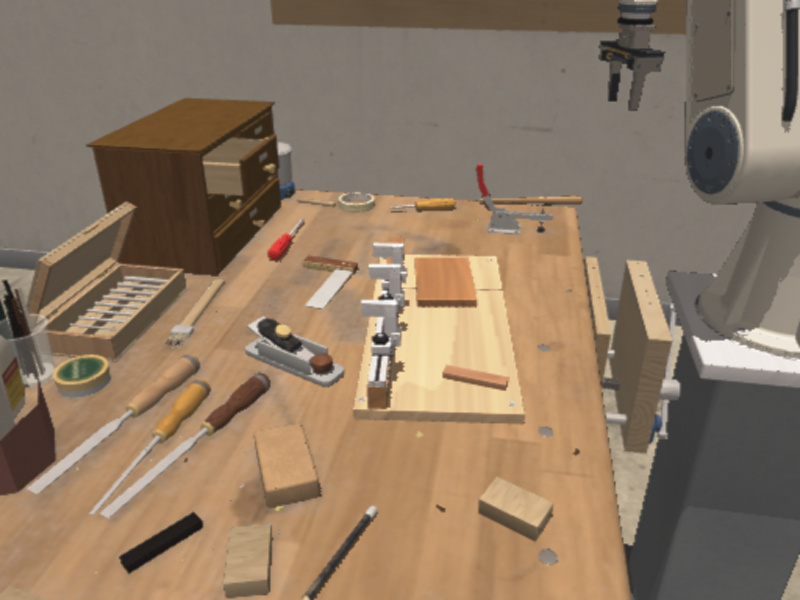

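The scene view shows the jig with base corners at (318,360), (420,440), (587,278) and (510,238) on the 800 px scale. The blade tops are far (363,292), mid (408,257) and near (441,237). The board lies at about (505,278) and the slip at (420,385). The side view agrees with this.

```bash
cat > geo.py <<'E'
from h import *
C=cal('scene');D=np.load('scene0.npy');k=512/800
for n,u,v,z in [('LB',318,360,18),('LF',420,440,18),('RF',587,278,18),('slip',420,385,28),('bLF',505,314,33),('bRF',549,270,33),('bLB',460,289,33),('bRB',503,247,33),('far',363,292,120),('mid',409,256,120),('near',443,236,120)]:
    print(n,onz(C,u*k,v*k,z).round(0),pt(C,D,u*k,v*k).round(0))
E
python3 geo.py; python3 -c "
from h import *
print(cams.get_calibration('wrist'))"
```

```text
LB [629. 374.  18.] [630. 373.  16.]
LF [413. 351.  18.] [414. 350.  15.]
RF [ 473. -120.   18.] [ 484. -142.   -1.]
slip [481. 290.  28.] [483. 288.  25.]
bLF [498.  81.  33.] [498.  81.  33.]
bRF [524. -68.  33.] [524. -69.  32.]
bLB [592.  95.  33.] [592.  95.  33.]
bRB [625. -54.  33.] [636. -69.  18.]
far [619. 288. 120.] [618. 289. 121.]
mid [640. 175. 120.] [634. 181. 127.]
near [643.  94. 120.] [635. 103. 129.]
{'fovy': 63.92747809399884, 'cx': 254.2465053415244, 'cy': 194.19836768457176, 'hand_eye': array([[ 9.25384190e-04, -9.71870433e-01, -2.35514340e-01,
         6.54885305e+01],
       [ 9.99999527e-01,  9.70075882e-04, -7.38991759e-05,
        -2.27066237e-01],
       [ 3.00287205e-04, -2.35514160e-01,  9.71870871e-01,
         1.90065101e+01],
       [ 0.00000000e+00,  0.00000000e+00,  0.00000000e+00,
         1.00000000e+00]])}
```

Emit:
arm_command --dp '[[0, 0, 0], [0, 0, 0], [21.4, -31.8, 0], [21.4, -31.8, 0], [21.4, -31.8, 0], [21.4, -31.8, 0], [21.4, -31.8, 0], [21.4, -31.8, 0]]' --angular '[[0, 0, 0.118], [0, 0, 0.117], [0, 0, 0], [0, 0, 0], [0, 0, 0], [0, 0, 0], [0, 0, 0], [0, 0, 0]]' --claw '[1, 1, 1, 1, 1, 1, 1, 1]'

```text
clock: 0.77
tcp_pos: [324.7, -377.3, 404.4]
tcp_rot: [-3.135, -0.198, 0.0]
force: [0.3, -0.0, -0.7]
finger_gap: 91.5
finger_force: 0.0
```

Emit:
arm_command --dp '[[21.4, -31.8, 0], [21.4, -31.8, 0], [21.4, -31.8, 0], [21.4, -31.8, 0], [21.4, -31.8, 0], [21.4, -31.8, 0], [21.4, -31.8, 0], [21.4, -31.8, 0]]' --angular '[[0, 0, 0], [0, 0, 0], [0, 0, 0], [0, 0, 0], [0, 0, 0], [0, 0, 0], [0, 0, 0], [0, 0, 0]]' --claw '[1, 1, 1, 1, 1, 1, 1, 1]'

```text
clock: 1.43
tcp_pos: [462.4, -103.1, 404.7]
tcp_rot: [3.135, 0.199, -0.0]
force: [1.4, -0.2, -0.3]
finger_gap: 92.1
finger_force: 0.0
```

Emit:
arm_command --dp '[[21.4, -31.8, 0], [21.4, -31.8, 0], [21.4, -31.8, 0], [21.4, -31.8, 0], [21.4, -31.8, 0], [21.4, -31.8, 0], [21.4, -31.8, 0], [21.4, -31.8, 0]]' --angular '[[0, 0, 0], [0, 0, 0], [0, 0, 0], [0, 0, 0], [0, 0, 0], [0, 0, 0], [0, 0, 0], [0, 0, 0]]' --claw '[0, 0, 0, 0, 0, 0, 0, 0]'

```text
clock: 2.1
tcp_pos: [600.2, 170.9, 404.3]
tcp_rot: [3.135, 0.199, -0.001]
force: [0.2, -0.9, -0.1]
finger_gap: 40.7
finger_force: 0.0
```

Run:
```python
from h import *
s=telemetry.get_state();print(s['clock'],s['tcp_pos'],s['tcp_rot'],s['dq'].round(2),s['q'])
p,d=cams.camera('wrist');f,cx,cy,R,t=cal('wrist',s);np.savez('w1.npz',p=p,d=d,R=R,t=t,f=f,cx=cx,cy=cy)
cv2.imwrite('pics/w1.png',cv2.resize(p[:,:,::-1],(800,600),interpolation=cv2.INTER_CUBIC))
```

```text
2.1 [600.15292668 170.92858266 404.3393585 ] [ 3.13506214e+00  1.99457190e-01 -8.53720724e-04] [ 0.56  0.47 -0.68 -0.    0.2   0.56] [ 2.75078097e-01  3.51944064e-01  1.63574136e+00 -8.03946218e-05
  1.15447894e+00  1.71883533e+00]
```

View pics/w1.png

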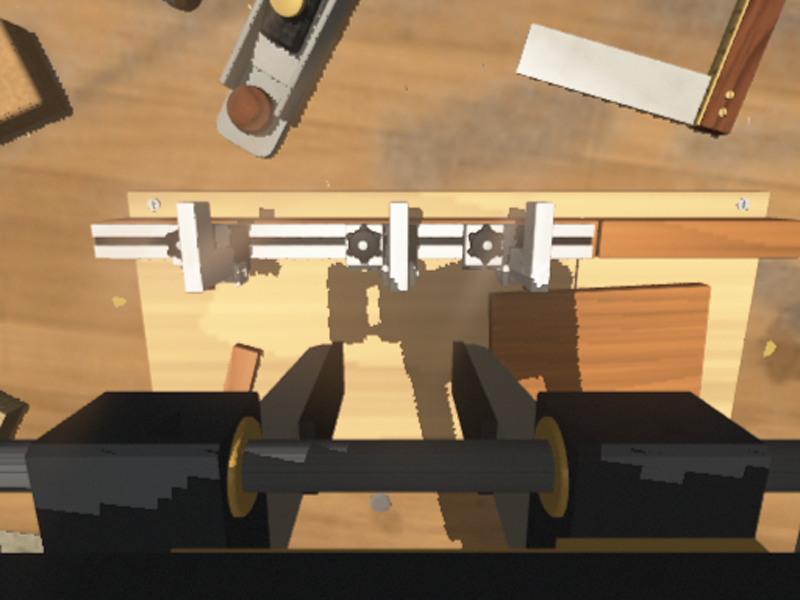

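The wrist view shows the toe ends of the far, mid and near stops at (193,203), (399,203) and (540,203). The fence's front top edge is at row 258. The board's back edge runs from (490,292) to (709,284). I'll take a settled picture and measure from that.

Run:
```python
from h import *
cams.camera('wrist')
s=telemetry.get_state();print(s['clock'],s['tcp_pos'],np.abs(s['dq']).max(),s['finger_gap'])
p,d=cams.camera('wrist');C=cal('wrist',s)
old=np.load('w1.npz');print('shift',cv2.phaseCorrelate(np.float32(old['p'][:220].mean(2)),np.float32(p[:220].mean(2))))
cv2.imwrite('pics/w2.png',p[:,:,::-1]);np.save('w2d.npy',d);np.savez('w2.npz',R=C[3],t=C[4])
# base back edge line z=18: gradient in rows 110..135 ; toe edges by brightness
hsv=cv2.cvtColor(p,cv2.COLOR_RGB2HSV).astype(int)
white=((hsv[...,1]<40)&(hsv[...,2]>150)&(d>0)).astype(np.uint8)
X=np.zeros(p.shape)
f,cx,cy,R,t=C
v,u=np.mgrid[:384,:512]; r=np.stack([(u-cx)/f,(v-cy)/f,np.ones_like(u)],-1)
W=(r*d[...,None]-t)@R
np.save('W2.npy',W)
m=((W[...,2]>100)&(W[...,2]<150)&(d>0)&(v<230)).astype(np.uint8)
n,l,st,ce=cv2.connectedComponentsWithStats(m)
for i in range(1,n):
    if st[i,4]>60:
        a=W[l==i]; x,y,w,h=st[i,:4]
        print(st[i],a[:,2].min().round(),np.median(a[:,2]).round(1),'topL',onz(C,x-.5,y-.5,129).round(1),'topR',onz(C,x+w-.5,y-.5,129).round(1))
# board: brown mask
bm=((W[...,2]>26)&(W[...,2]<40)&(hsv[...,1]>110)&(v>170)&(u>300)).astype(np.uint8)
bm=cv2.morphologyEx(bm,cv2.MORPH_OPEN,np.ones((3,3)))
c=max(cv2.findContours(bm,0,2)[0],key=cv2.contourArea);q=cv2.approxPolyDP(c,4,True)[:,0]
for a in q: print(a,onz(C,*a,33).round(1))
zz=W[bm>0][:,2];print('board z',np.median(zz))
for z,(u0,v0) in {'baseLB':(128,192),'baseRB':(769,192)}.items(): print(z,onz(C,u0*.64,v0*.64,18).round(1))
for u0,v0 in[(250,258),(560,258)]: print('fence',onz(C,u0*.64,v0*.64,64).round(1),onz(C,u0*.64,v0*.64,54).round(1))
```

```text
2.2 [601.3563498  173.30725273 404.12095812] 0.07234617452586649 32.984202163419624
shift ((2.9198683764256828, 2.229757231553336), 0.9260315953360664)
[ 117  131   29   58 1250] 100.0 129.0 topL [643.2 292.8 129. ] topR [646.3 269.3 129. ]
[253 132  12  58 692] 122.0 130.0 topL [656.9 182.6 129. ] topR [658.2 172.9 129. ]
[ 334  132   25   58 1085] 100.0 129.4 topL [665.6 117.1 129. ] topR [668.2  96.9 129. ]
[456 185] [623.8 -60.7  33. ]
[317 190] [596.6  99.1  33. ]
[317 237] [538.8  88.7  33. ]
[328 250] [523.8  72.2  33. ]
[427 250] [539.8 -48.5  33. ]
[448 263] [526.3 -78.9  33. ]
board z 34.232497747169504
baseLB [636.7 380.9  18. ]
baseRB [699.  -91.8  18. ]
fence [607.6 274.6  64. ] [605.7 277.5  54. ]
fence [634.8  68.1  64. ] [633.8  64.6  54. ]
```

Emit:
arm_command --dp '[[41, 1.3, 0], [41, 1.3, 0], [0, 0, 33], [0, 0, 33], [0, 0, 34], [0, 0, 0], [-5, 0, 0], [-5, 0, 0]]' --angular '[[0, 0, 0], [0, 0, 0], [0, 0, 0], [0, 0, 0], [0, 0, 0], [0, 0, 0], [0, 0, 0], [0, 0, 0]]' --claw '[0, 0, 0, 0, 0, 0, 0, 0]'

```text
clock: 2.92
tcp_pos: [671.6, 175.0, 306.3]
tcp_rot: [-3.135, -0.198, -0.002]
force: [0.1, 0.3, 0.3]
finger_gap: 0.4
finger_force: 0.0
```

Emit:
arm_command --dp '[[-4, 0, 0], [-4, 0, 0], [-4, 0, 0], [-4, 0, 0], [-4, 0, 0], [-4, 0, 0], [-4, 0, 0], [-4, 0, 0]]' --angular '[[0, 0, 0], [0, 0, 0], [0, 0, 0], [0, 0, 0], [0, 0, 0], [0, 0, 0], [0, 0, 0], [0, 0, 0]]' --claw '[0, 0, 0, 0, 0, 0, 0, 0]'

```text
clock: 3.58
tcp_pos: [646.7, 172.3, 314.4]
tcp_rot: [-3.132, -0.2, -0.044]
force: [22.0, -1.2, 34.0]
finger_gap: 0.7
finger_force: 17.6
```

Run:
```python
from h import *
s=telemetry.get_state();print(s['clock'],s['tcp_pos'],s['force'],s['finger_gap'])
a=[cv2.resize(cams.camera(n)[0][sl][:,:,::-1],(400,400)) for n,sl in(('side',np.s_[130:290,190:350]),('scene',np.s_[130:290,200:360]))]
cv2.imwrite('pics/v3.png',np.hstack(a))
```

```text
3.5833 [646.67398429 172.33822694 314.35082903] [21.98285648 -1.20861404 33.96889481] 0.7165148921241279
```

View pics/v3.png

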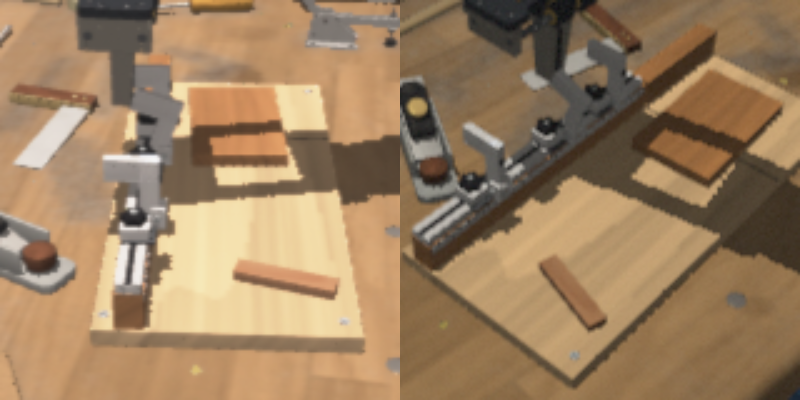

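The side crop shows the blade half tipped at about (157,100), with the fingertip jammed on its end face (22 N and 34 N). I'll ease off upwards.

Emit:
arm_command --dp '[[0, 0, -3], [0, 0, -3], [0, 0, -3], [0, 0, -3], [0, 0, 0], [0, 0, 0], [0, 0, 0], [0, 0, 0]]' --angular '[[0, 0, 0], [0, 0, 0], [0, 0, 0], [0, 0, 0], [0, 0, 0], [0, 0, 0], [0, 0, 0], [0, 0, 0]]' --claw '[0, 0, 0, 0, 0, 0, 0, 0]'

```text
clock: 4.35
tcp_pos: [639.3, 171.4, 316.3]
tcp_rot: [3.135, 0.199, -0.002]
force: [-0.2, 0.9, -0.1]
finger_gap: 0.1
finger_force: 0.0
```

Run:
```python
from h import *
s=telemetry.get_state();print(s['clock'],s['tcp_pos'],s['force'],s['finger_gap'])
p=cams.camera('side')[0]
cv2.imwrite('pics/v4.png',cv2.resize(p[130:230,200:300][:,:,::-1],(500,500),interpolation=cv2.INTER_CUBIC))
```

```text
4.35 [639.30514995 171.44094815 316.32580618] [-0.19340144  0.89402356 -0.1138521 ] 0.06297200483421522
```

View pics/v4.png

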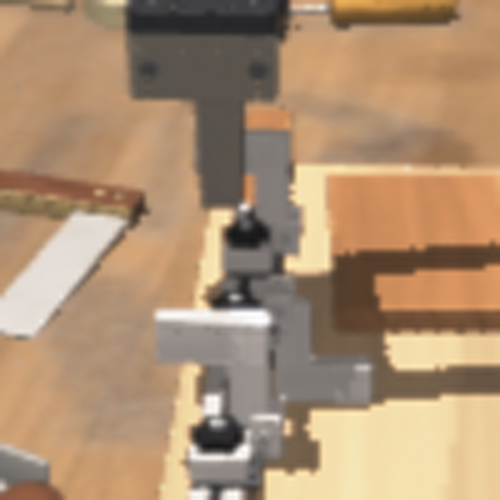

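The blade now hangs down, with its foot at about (330,380) in the crop, and the contact force is zero. Next I go to the front of the board.

Emit:
arm_command --dp '[[0, 0, -25], [-29, 24.5, 0], [-29, 24.5, 0], [-29, 24.5, 0], [-29, 24.5, 0], [-29, 24.5, 0], [-29, 24.5, 0], [0, 0, 0]]' --angular '[[0, 0, 0], [0, 0, 0], [0, 0, 0], [0, 0, 0], [0, 0, 0], [0, 0, 0], [0, 0, 0], [0, 0, 0]]' --claw '[0, 0, 0, 1, 1, 1, 1, 1]'

```text
clock: 5.07
tcp_pos: [481.2, 0.7, 340.8]
tcp_rot: [3.135, 0.197, -0.008]
force: [-0.0, 0.6, -0.9]
finger_gap: 31.6
finger_force: 0.0
```

Emit:
arm_command --dp '[[0, 0, 0], [0, 0, 0], [0, 0, 0], [0, 0, 0], [0, 0, 0], [0, 0, 0], [0, 0, 0], [0, 0, 0]]' --angular '[[0, 0, 0], [0, 0, 0], [0, 0, 0], [0, 0, 0], [0, 0, 0], [0, 0, 0], [0, 0, 0], [0, 0, 0]]' --claw '[1, 1, 1, 1, 1, 1, 1, 1]'

```text
clock: 5.73
tcp_pos: [485.9, 3.9, 341.6]
tcp_rot: [-3.135, -0.2, 0.0]
force: [0.4, 0.5, -0.2]
finger_gap: 84.9
finger_force: 0.0
```

Run:
```python
from h import *
s=telemetry.get_state();print(s['clock'],s['tcp_pos'],s['finger_gap'])
p,d=cams.camera('wrist');C=cal('wrist',s);np.save('w5d.npy',d)
cv2.imwrite('pics/w5.png',cv2.resize(p[:,:,::-1],(800,600)))
```

```text
5.7333 [485.89738466   3.85644273 341.57585691] 84.91537049003817
```

View pics/w5.png

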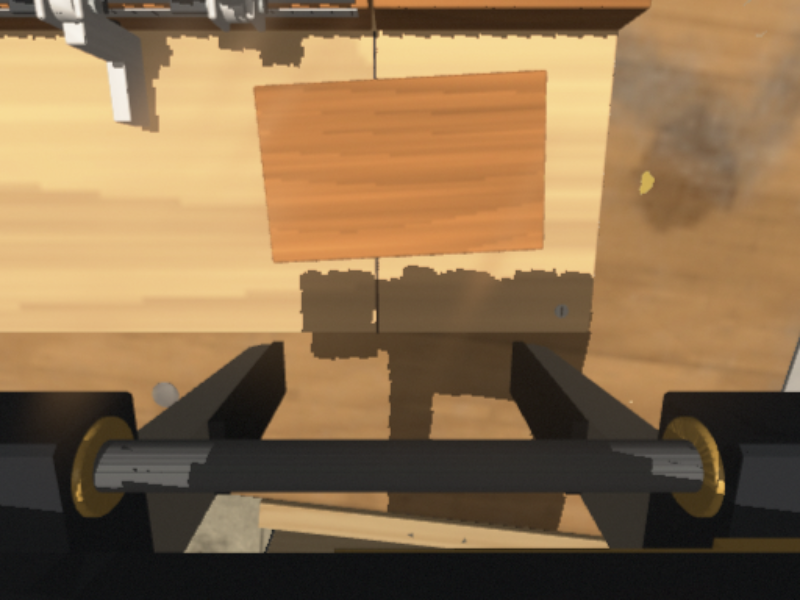

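The board's corners are at (254,86), (547,70), (543,249) and (274,262). The blade's foot is at (108–131, 60–123). The fence's foot line is at about row 33–36.

Run:
```python
from h import *
s=telemetry.get_state();C=cal('wrist',s);d=np.load('w5d.npy')
F0=np.array([617.8,172.7]);jx=np.array([.992,.126]);jy=np.array([-.126,.992])
def J(X):return np.array([(X[:2]-F0)@jx,(X[:2]-F0)@jy]).round(1)
for n,u,v,z in [('LB',254,86,33),('RB',547,70,33),('RF',543,249,33),('LF',274,262,33),('fenceL',200,34,18),('fenceR',610,35,18),('baseF',450,332,18),('baseF',320,332,18),('footTL',108,63,43),('footBL',115,122,43),('footBR',131,120,43)]:
    X=onz(C,u*.64,v*.64,z);print(n,X.round(1),J(X), pt(C,d,u*.64,v*.64).round(0))
print('tcp',J(s['tcp_pos']))
```

```text
LB [594.8  98.7  33. ] [-32.1 -70.5] [595.  99.  32.]
RB [623.8 -62.   33. ] [ -23.6 -233.6] [627. -66.  19.]
RF [525.8 -79.5  33. ] [-123.  -238.6] [525. -84.  19.]
LF [497.2  80.9  33. ] [-131.2  -75.9] [495.  84.  19.]
fenceL [620.8 135.5  18. ] [ -1.7 -37.3] [621. 136.  17.]
fenceR [650.4 -98.   18. ] [  -1.8 -272.6] [649. -97.  21.]
baseF [462.6 -34.2  18. ] [-180.  -185.7] [463. -34.  18.]
baseF [451.7  51.1  18. ] [-180.1  -99.7] [452.  51.  18.]
footTL [594.7 173.7  43. ] [-22.8   3.9] [594. 173.  45.]
footBL [565.2 170.2  43. ] [-52.5   4.2] [566. 184.  19.]
footBR [567.4 161.5  43. ] [-51.4  -4.7] [567. 162.  43.]
tcp [-152.2 -150.9]
```

Emit:
arm_command --dp '[[0, 0, 31.5], [0, 0, 31.5], [0, 0, 31.5], [0, 0, 31.5], [0, 0, 0], [4, 0, 0], [4, 0, 0], [4, 0, 0]]' --angular '[[0, 0, 0], [0, 0, 0], [0, 0, 0], [0, 0, 0], [0, 0, 0], [0, 0, 0], [0, 0, 0], [0, 0, 0]]' --claw '[1, 1, 1, 1, 1, 1, 1, 1]'

```text
clock: 6.45
tcp_pos: [499.2, 5.2, 217.6]
tcp_rot: [3.135, 0.199, 0.005]
force: [-0.3, -0.3, 0.6]
finger_gap: 91.8
finger_force: 0.3
```

Emit:
arm_command --dp '[[3, 0, 0], [3, 0, 0], [3, 0, 0], [3, 0, 0], [3, 0, 0], [3, 0, 0], [3, 0, 0], [1, 0, 0]]' --angular '[[0, 0, 0], [0, 0, 0], [0, 0, 0], [0, 0, 0], [0, 0, 0], [0, 0, 0], [0, 0, 0], [0, 0, 0]]' --claw '[1, 1, 1, 1, 1, 1, 1, 1]'

```text
clock: 7.12
tcp_pos: [520.1, 8.0, 215.7]
tcp_rot: [3.135, 0.199, 0.001]
force: [-1.7, -0.5, 0.7]
finger_gap: 91.9
finger_force: 0.8
```

Emit:
arm_command --dp '[[0.7, 0, 0], [0.7, 0, 0], [0.7, 0, 0], [0.7, 0, 0], [0.7, 0, 0], [0.5, 0, 0], [0, 0, 0], [0, 0, 0]]' --angular '[[0, 0, 0], [0, 0, 0], [0, 0, 0], [0, 0, 0], [0, 0, 0], [0, 0, 0], [0, 0, 0], [0, 0, 0]]' --claw '[1, 1, 1, 1, 1, 1, 1, 1]'

```text
clock: 7.78
tcp_pos: [523.7, 8.5, 215.8]
tcp_rot: [-3.135, -0.199, -0.001]
force: [-0.4, -0.4, 0.2]
finger_gap: 92.1
finger_force: 0.0
```

Emit:
arm_command --dp '[[0.5, 0, 0], [0.5, 0, 0], [0.5, 0, 0], [0.5, 0, 0], [0.5, 0, 0], [0.5, 0, 0], [0, 0, 0], [0, 0, 0]]' --angular '[[0, 0, 0], [0, 0, 0], [0, 0, 0], [0, 0, 0], [0, 0, 0], [0, 0, 0], [0, 0, 0], [0, 0, 0]]' --claw '[1, 1, 1, 1, 1, 1, 1, 1]'

```text
clock: 8.45
tcp_pos: [526.7, 8.8, 215.7]
tcp_rot: [-3.135, -0.199, -0.001]
force: [-0.1, -0.4, -0.5]
finger_gap: 91.4
finger_force: 0.3
```

Run:
```python
from h import *
s=telemetry.get_state();print(s['clock'],s['tcp_pos'],s['force'],s['torque'])
```

```text
8.45 [526.66503097   8.84451241 215.69089973] [-0.07777262 -0.41481869 -0.49134476] [0.01216997 0.14108266 0.00022887]
```

Emit:
arm_command --dp '[[0.5, 0, 0], [0.5, 0, 0], [0.5, 0, 0], [0.5, 0, 0], [0, 0, 0], [0, 0, 0], [0, 0, 0], [0, 0, 0]]' --angular '[[0, 0, 0], [0, 0, 0], [0, 0, 0], [0, 0, 0], [0, 0, 0], [0, 0, 0], [0, 0, 0], [0, 0, 0]]' --claw '[1, 1, 1, 1, 1, 1, 1, 1]'

```text
clock: 9.12
tcp_pos: [528.3, 9.1, 215.6]
tcp_rot: [-3.135, -0.199, 0.001]
force: [-3.5, -0.1, 3.2]
finger_gap: 92.3
finger_force: 1.6
```

Emit:
arm_command --dp '[[0.5, 0, 0], [0.5, 0, 0], [0.5, 0, 0], [0.5, 0, 0], [0, 0, 0], [0, 0, 0], [0, 0, 0], [0, 0, 0]]' --angular '[[0, 0, 0], [0, 0, 0], [0, 0, 0], [0, 0, 0], [0, 0, 0], [0, 0, 0], [0, 0, 0], [0, 0, 0]]' --claw '[1, 1, 1, 1, 1, 1, 1, 1]'

```text
clock: 9.78
tcp_pos: [529.1, 9.2, 215.5]
tcp_rot: [3.135, 0.199, -0.006]
force: [-8.6, -2.1, 8.5]
finger_gap: 91.9
finger_force: 4.6
```

Run:
```python
from h import *
s=telemetry.get_state();print(s['clock'],s['tcp_pos'],s['force'],s['torque'])
p,d=cams.camera('wrist');C=cal('wrist',s)
cv2.imwrite('pics/w6.png',cv2.resize(p[:,:,::-1],(800,600)))
```

```text
9.7833 [529.06134076   9.1813376  215.47192386] [-8.64087167 -2.05400187  8.53489842] [-0.34770893  1.61045268 -0.03029723]
```

View pics/w6.png

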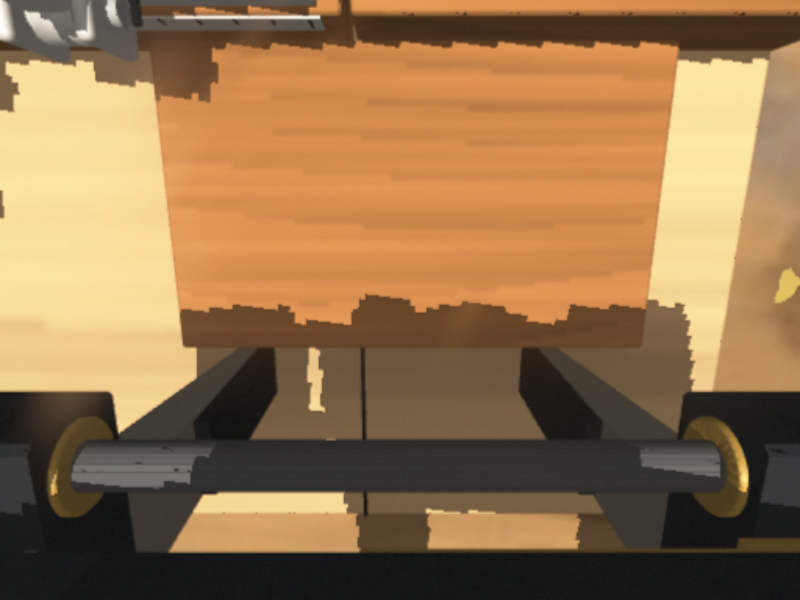

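The board lies flat against the fence: the back edge meets the fence, the front corners are at (184,347) and (641,347), and the push force is 8 N. Now I work out where the ends are.

Run:
```python
from h import *
s=telemetry.get_state();C=cal('wrist',s)
F0=np.array([617.8,172.7]);jx=np.array([.992,.126]);jy=np.array([-.126,.992])
def J(X):return np.array([(X[:2]-F0)@jx,(X[:2]-F0)@jy]).round(1)
for u,v in[(184,347),(641,347),(676,47),(153,47)]: print(J(onz(C,u*.64,v*.64,33)))
print(J(s['tcp_pos']))
```

```text
[-99.7 -74.5]
[ -99.4 -238. ]
[  -1.8 -236.8]
[ -2.  -75.2]
[-108.6 -151. ]
```

Emit:
arm_command --dp '[[-3, 0, 0], [-7, 0, 0], [-7, 0, -30], [0, 0, -35], [0, 35, 0], [0, 35, 0], [0, 35, 0], [0, 0, 0]]' --angular '[[0, 0, 0], [0, 0, 0], [0, 0, 0], [0, 0, 0], [0, 0, 0], [0, 0, 0], [0, 0, 0], [0, 0, 0]]' --claw '[1, 1, 1, 0, 0, 0, 0, 0]'

```text
clock: 10.5
tcp_pos: [527.9, -101.3, 281.5]
tcp_rot: [3.133, 0.196, 0.006]
force: [0.7, -1.0, 0.4]
finger_gap: 60.7
finger_force: 0.0
```

Emit:
arm_command --dp '[[38, 7, 0], [38, 7, 0], [0, 0, 0], [0, 0, 0], [0, 0, 0], [0, 0, 0], [0, 0, 0], [0, 0, 0]]' --angular '[[0, 0, 0], [0, 0, 0], [0, 0, 0], [0, 0, 0], [0, 0, 0], [0, 0, 0], [0, 0, 0], [0, 0, 0]]' --claw '[0, 0, 0, 0, 0, 0, 0, 0]'

```text
clock: 11.17
tcp_pos: [603.3, -101.1, 280.8]
tcp_rot: [-3.135, -0.199, 0.0]
force: [1.2, 0.8, -0.6]
finger_gap: 7.8
finger_force: 0.0
```

```bash
cat > j.py <<'E'
from h import *
F0=np.array([617.8,172.7]);jx=np.array([.992,.126]);jy=np.array([-.126,.992])
def J(X):return np.array([(X[:2]-F0)@jx,(X[:2]-F0)@jy]).round(1)
if __name__=='__main__':
    s=telemetry.get_state();f=s['force'];print(s['clock'],J(s['tcp_pos']),s['tcp_pos'][2].round(1),s['finger_gap'].round(1),'Fj',(f[:2]@jx).round(1),(f[:2]@jy).round(1),f[2].round(1))
E
python3 j.py
```

```text
Traceback (most recent call last):
  File "j.py", line 5, in <module>
    s=telemetry.get_state();f=s['force'];print(s['clock'],J(s['tcp_pos']),s['tcp_pos'][2].round(1),s['finger_gap'].round(1),'Fj',(f[:2]@jx).round(1),(f[:2]@jy).round(1),f[2].round(1))
                                                                                                   ^^^^^^^^^^^^^^^^^^^^^
AttributeError: 'float' object has no attribute 'round'
```

Emit:
arm_command --dp '[[3, 0, 33], [0, 0, 33], [0, 0, 0], [0, -3, 0], [0, -3, 0], [0, -3, 0], [0, -3, 0], [0, -3, 0]]' --angular '[[0, 0, 0], [0, 0, 0], [0, 0, 0], [0, 0, 0], [0, 0, 0], [0, 0, 0], [0, 0, 0], [0, 0, 0]]' --claw '[0, 0, 0, 0, 0, 0, 0, 0]'

```text
clock: 11.83
tcp_pos: [605.5, -85.6, 216.2]
tcp_rot: [3.135, 0.199, 0.003]
force: [0.7, 0.6, 0.4]
finger_gap: 0.4
finger_force: 0.0
```

Emit:
arm_command --dp '[[0, -4, 0], [0, -4, 0], [0, -4, 0], [0, -4, 0], [0, -4, 0], [0, -4, 0], [0, -4, 0], [0, -4, 0]]' --angular '[[0, 0, 0], [0, 0, 0], [0, 0, 0], [0, 0, 0], [0, 0, 0], [0, 0, 0], [0, 0, 0], [0, 0, 0]]' --claw '[0, 0, 0, 0, 0, 0, 0, 0]'

```text
clock: 12.5
tcp_pos: [601.5, -54.6, 215.6]
tcp_rot: [3.134, 0.2, 0.002]
force: [-1.3, -7.0, 6.6]
finger_gap: 0.1
finger_force: 3.6
```

Emit:
arm_command --dp '[[0, -4, 0], [0, -4, 0], [0, -3, 0], [0, -3, 0], [0, -3, 0], [0, -2, 0], [0, -2, 0], [0, -2, 0]]' --angular '[[0, 0, 0], [0, 0, 0], [0, 0, 0], [0, 0, 0], [0, 0, 0], [0, 0, 0], [0, 0, 0], [0, 0, 0]]' --claw '[0, 0, 0, 0, 0, 0, 0, 0]'

```text
clock: 13.17
tcp_pos: [598.6, -31.9, 215.6]
tcp_rot: [3.134, 0.2, 0.002]
force: [-0.5, -7.0, 6.7]
finger_gap: 0.7
finger_force: 3.6
```

```bash
sed -i "s/s\['finger_gap'\].round(1)/s['finger_gap']/" j.py; python3 j.py
python3 - <<'E'
from h import *
s=telemetry.get_state()
p,d=cams.camera('wrist');q=cams.camera('scene')[0][130:230,250:383]
a=np.hstack([cv2.resize(p[:,:,::-1],(400,300)),cv2.resize(q[:,:,::-1],(400,300))])
cv2.imwrite('pics/v7.png',a)
E
```

```text
13.1667 [ -44.9 -200.5] 215.6 0.6613250607861442 Fj -1.4 -6.9 6.7
```

View pics/v7.png

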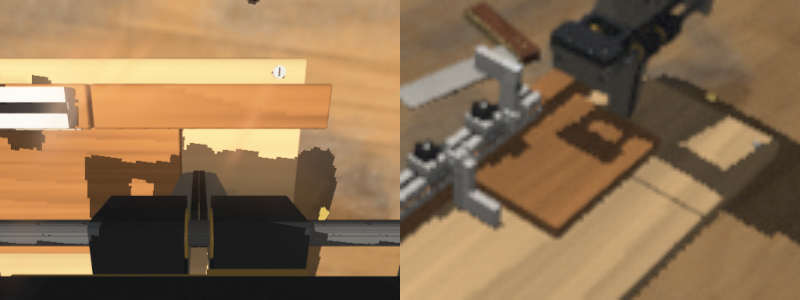

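The wrist view shows the board flush with the fence and still sliding. In the scene crop its left end is about 13 mm short of the hanging blade. The upward force suggests the fingertip's bevel is riding on the board's edge, so I'll back off, go lower and continue.

Emit:
arm_command --dp '[[0, 5, 0], [0, 0, 4], [0, 0, 0], [0, -2, 0], [0, -2, 0], [0, -2, 0], [0, -2, 0], [0, -2, 0]]' --angular '[[0, 0, 0], [0, 0, 0], [0, 0, 0], [0, 0, 0], [0, 0, 0], [0, 0, 0], [0, 0, 0], [0, 0, 0]]' --claw '[0, 0, 0, 0, 0, 0, 0, 0]'

```text
clock: 13.93
tcp_pos: [597.4, -26.2, 210.6]
tcp_rot: [3.135, 0.199, -0.0]
force: [-1.2, -0.3, -0.9]
finger_gap: 0.8
finger_force: 0.4
```

```bash
python3 j.py
```

```text
13.9333 [ -45.3 -194.7] 210.6 0.8239896621613021 Fj -1.2 -0.2 -0.9
```

Emit:
arm_command --dp '[[0, -1, 0], [0, -1, 0], [0, -1, 0], [0, -1, 0], [0, 0, 0], [0, 0, 0], [0, 0, 0], [0, 0, 0]]' --angular '[[0, 0, 0], [0, 0, 0], [0, 0, 0], [0, 0, 0], [0, 0, 0], [0, 0, 0], [0, 0, 0], [0, 0, 0]]' --claw '[0, 0, 0, 0, 0, 0, 0, 0]'

```text
clock: 14.6
tcp_pos: [597.1, -22.5, 210.8]
tcp_rot: [-3.135, -0.199, -0.0]
force: [-0.2, -0.2, 0.5]
finger_gap: 0.4
finger_force: 0.0
```

Emit:
arm_command --dp '[[0, -0.5, 0], [0, -0.5, 0], [0, -0.5, 0], [0, -0.5, 0], [0, -0.5, 0], [0, -0.5, 0], [0, 0, 0], [0, 0, 0]]' --angular '[[0, 0, 0], [0, 0, 0], [0, 0, 0], [0, 0, 0], [0, 0, 0], [0, 0, 0], [0, 0, 0], [0, 0, 0]]' --claw '[0, 0, 0, 0, 0, 0, 0, 0]'

```text
clock: 15.27
tcp_pos: [596.6, -19.5, 210.7]
tcp_rot: [-3.135, -0.199, -0.0]
force: [1.0, -0.4, 0.5]
finger_gap: 0.3
finger_force: 0.4
```

```bash
python3 j.py
python3 - <<'E'
from h import *
a=[cv2.resize(cams.camera(n)[0][sl][:,:,::-1],(400,400)) for n,sl in(('side',np.s_[150:240,220:310]),('scene',np.s_[140:230,250:340]))]
cv2.imwrite('pics/v8.png',np.hstack(a))
E
```

```text
15.2667 [ -45.3 -188. ] 210.7 0.34842777054925955 Fj 1.0 -0.5 0.5
```

View pics/v8.png

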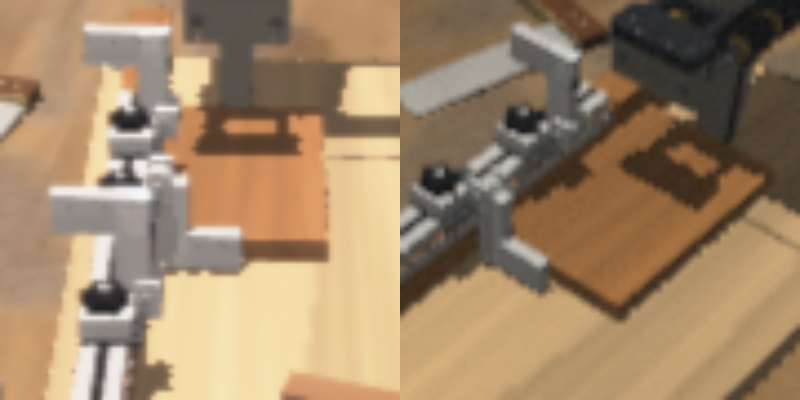

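The board's left end now nearly touches the hanging blade, and the other two stops are upright. I'll continue gently.

Emit:
arm_command --dp '[[0, -0.4, 0], [0, -0.4, 0], [0, -0.4, 0], [0, -0.4, 0], [0, 0, 0], [0, 0, 0], [0, 0, 0], [0, 0, 0]]' --angular '[[0, 0, 0], [0, 0, 0], [0, 0, 0], [0, 0, 0], [0, 0, 0], [0, 0, 0], [0, 0, 0], [0, 0, 0]]' --claw '[0, 0, 0, 0, 0, 0, 0, 0]'

```text
clock: 16.03
tcp_pos: [596.4, -17.9, 210.7]
tcp_rot: [-3.135, -0.199, -0.0]
force: [0.1, -1.8, 0.9]
finger_gap: 0.6
finger_force: 0.6
```

Emit:
arm_command --dp '[[0, -0.4, 0], [0, -0.4, 0], [0, -0.4, 0], [0, 0, 0], [0, 0, 0], [0, 0, 0], [0, 0, 0], [0, 0, 0]]' --angular '[[0, 0, 0], [0, 0, 0], [0, 0, 0], [0, 0, 0], [0, 0, 0], [0, 0, 0], [0, 0, 0], [0, 0, 0]]' --claw '[0, 0, 0, 0, 0, 0, 0, 0]'

```text
clock: 16.7
tcp_pos: [596.3, -16.7, 210.7]
tcp_rot: [-3.135, -0.199, -0.0]
force: [0.6, -0.6, 1.5]
finger_gap: 0.5
finger_force: 0.7
```

Emit:
arm_command --dp '[[0, -0.4, 0], [0, -0.4, 0], [0, -0.4, 0], [0, 0, 0], [0, 0, 0], [0, 0, 0], [0, 0, 0], [0, 0, 0]]' --angular '[[0, 0, 0], [0, 0, 0], [0, 0, 0], [0, 0, 0], [0, 0, 0], [0, 0, 0], [0, 0, 0], [0, 0, 0]]' --claw '[0, 0, 0, 0, 0, 0, 0, 0]'

```text
clock: 17.37
tcp_pos: [596.1, -15.5, 210.7]
tcp_rot: [-3.135, -0.199, -0.0]
force: [0.5, -1.1, 1.4]
finger_gap: 0.3
finger_force: 0.7
```

```bash
python3 j.py
```

```text
17.3667 [ -45.3 -184. ] 210.7 0.34817991879328064 Fj 0.4 -1.1 1.4
```

Emit:
arm_command --dp '[[0, -0.4, 0], [0, -0.4, 0], [0, -0.4, 0], [0, 0, 0], [0, 0, 0], [0, 0, 0], [0, 0, 0], [0, 0, 0]]' --angular '[[0, 0, 0], [0, 0, 0], [0, 0, 0], [0, 0, 0], [0, 0, 0], [0, 0, 0], [0, 0, 0], [0, 0, 0]]' --claw '[0, 0, 0, 0, 0, 0, 0, 0]'

```text
clock: 18.03
tcp_pos: [595.9, -14.4, 210.7]
tcp_rot: [-3.135, -0.199, -0.0]
force: [1.5, -2.1, 0.7]
finger_gap: 0.8
finger_force: 0.9
```

Emit:
arm_command --dp '[[0, -0.4, 0], [0, -0.4, 0], [0, -0.4, 0], [0, 0, 0], [0, 0, 0], [0, 0, 0], [0, 0, 0], [0, 0, 0]]' --angular '[[0, 0, 0], [0, 0, 0], [0, 0, 0], [0, 0, 0], [0, 0, 0], [0, 0, 0], [0, 0, 0], [0, 0, 0]]' --claw '[0, 0, 0, 0, 0, 0, 0, 0]'

```text
clock: 18.7
tcp_pos: [595.8, -13.8, 210.7]
tcp_rot: [3.134, 0.2, 0.0]
force: [0.6, -7.4, 2.0]
finger_gap: 0.5
finger_force: 3.6
```

The board rests on the stop with 7.4 N. I'll withdraw and check.

Emit:
arm_command --dp '[[0, 2, 0], [0, 10, 0], [0, 0, -40], [0, 0, -40], [0, 0, -41], [-35, -25, 0], [-35, -25, 0], [-35, -25, 0]]' --angular '[[0, 0, 0], [0, 0, 0], [0, 0, 0], [0, 0, 0], [0, 0, 0], [0, 0, 0], [0, 0, 0], [0, 0, 0]]' --claw '[0, 0, 0, 0, 0, 0, 0, 0]'

```text
clock: 19.37
tcp_pos: [486.1, 34.1, 332.2]
tcp_rot: [-3.135, -0.197, -0.002]
force: [0.2, 1.4, -0.6]
finger_gap: 0.3
finger_force: 0.0
```

Emit:
arm_command --dp '[[0, -10, 0], [0, 0, 0], [0, 0, 0], [0, 0, 0], [0, 0, 0], [0, 0, 0], [0, 0, 0], [0, 0, 0]]' --angular '[[0, 0, 0], [0, 0, 0], [0, 0, 0], [0, 0, 0], [0, 0, 0], [0, 0, 0], [0, 0, 0], [0, 0, 0]]' --claw '[0, 0, 0, 0, 0, 0, 0, 0]'

```text
clock: 20.03
tcp_pos: [486.3, 43.7, 331.5]
tcp_rot: [3.135, 0.198, -0.001]
force: [0.0, 0.3, -0.4]
finger_gap: 0.3
finger_force: 0.0
```

```bash
python3 j.py
python3 - <<'E'
from j import *
s=telemetry.get_state();p,d=cams.camera('wrist');C=cal('wrist',s)
cv2.imwrite('pics/w9.png',cv2.resize(p[:,:,::-1],(800,600),interpolation=cv2.INTER_CUBIC))
f,cx,cy,R,t=C;v,u=np.mgrid[:384,:512];r=np.stack([(u-cx)/f,(v-cy)/f,np.ones_like(u)],-1);W=(r*d[...,None]-t)@R
hsv=cv2.cvtColor(p,cv2.COLOR_RGB2HSV).astype(int)
bm=((W[...,2]>28)&(W[...,2]<38)&(hsv[...,1]>110)&(v<230)).astype(np.uint8)
c=max(cv2.findContours(cv2.morphologyEx(bm,cv2.MORPH_OPEN,np.ones((3,3))),0,2)[0],key=cv2.contourArea)
for a in cv2.approxPolyDP(c,4,True)[:,0]: print(a,a/.64,J(onz(C,*a,33)))
E
```

```text
20.0333 [-146.7 -111.4] 331.5 0.31923380788662625 Fj 0.1 0.3 -0.4
[454  16] [709.375  25.   ] [   1.2 -274.8]
[221  16] [345.3125  25.    ] [  1.1 -83.9]
[218  25] [340.625   39.0625] [ -5.6 -81.2]
[213  19] [332.8125  29.6875] [ -1.2 -77.2]
[198  19] [309.375   29.6875] [ -1.2 -64.9]
[194  25] [303.125   39.0625] [ -5.6 -61.4]
[182  16] [284.375  25.   ] [  1.  -51.9]
[130  17] [203.125   26.5625] [ 0.3 -9.2]
[126  23] [196.875   35.9375] [-4.2 -5.5]
[137 141] [214.0625 220.3125] [-100.1   -6. ]
[318 141] [496.875  220.3125] [-100.  -168.4]
[325  19] [507.8125  29.6875] [  -1.1 -169.2]
```

View pics/w9.png

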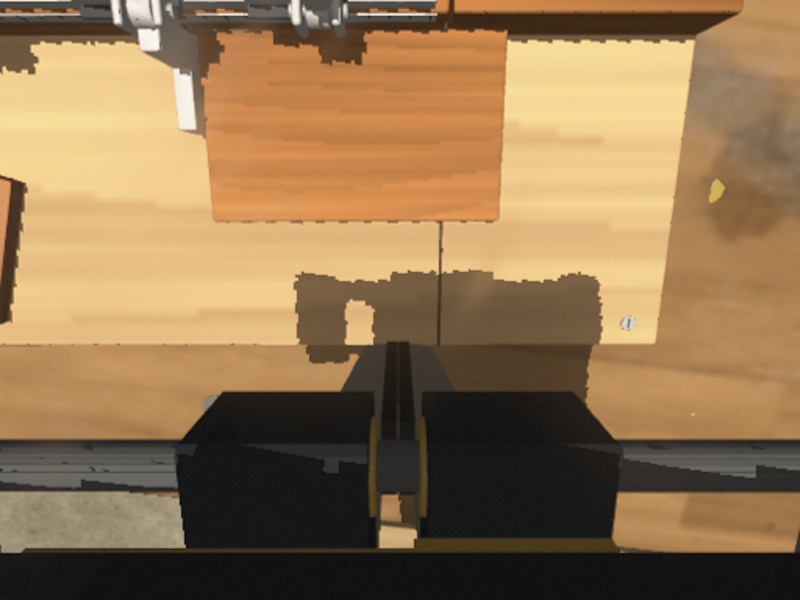

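The board is square: its front edge is level at row 220, its back edge is on the fence, and its left end (jy ≈ -5.5) is at the blade's right face (-5). The blade is still in place and the gripper is clear.

```bash
python3 -c "
from rig import robot
print(robot.job_done())"
```

```text
the job is handed in; nothing more can be done
None
```

The job is handed in: the middle stop hangs down, and the board is flat against the fence with its left end at that stop. The blade jammed briefly under the fingers while tipping (about 40 N at the wrist), but the stop still measured in place afterwards. In the pictures the other stops look upright, and I saw none of the loose items move, though I didn't re-measure them.

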